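# Cover the sugar jar, then open the push-and-turn cleaner bottle

### The arm

A 6-joint arm with a two-finger parallel gripper is mounted at the origin on the work surface. World frame = base frame: x ahead of the robot, y to its left, z up, the work surface at z = 0. Lengths are in m, angles in degrees, forces in N, time in s.
With the tool pointing down it reaches from about 0.325 to 0.85 m from the base axis. Payload 15.5 kg.
Tool frame: the origin (TCP) lies midway between the tips of the shut fingers; the grasp point (between the pads) lies 19 mm behind it; y points along the fingers, x is the direction in which the jaws open and shut, and the axes are right-handed (so a half turn about y gives the same grasp; the last joint's range is limited). The gripper opens to 91 mm and grips with 3 to 60 N. Pads are 32 mm wide; open, the fingers measure 118 mm over their backs; the gripper's body (76 mm by 178 mm) begins 60 mm behind the grasp point.
Start: joints at [65.575, 28.281, 77.091, -0, 74.628, -5.472], TCP at [0.203, 0.591, 0.214] pointing down, gripper open.
Joint ranges: [-166.48, 166.48], [-47.26, 123.95], [12.59, 153.08], [-70.14, 250.14], [6.76, 159.57], [-176.63, 176.63]. Speed limits (degrees/s): [108.29, 108.29, 147.25, 172.46, 172.46, 172.46].

### API

Orientations are given as a 3x3 rotation matrix whose columns are the frame's x, y, z axes.
In Python, from bench import ctrl gives the robot as it stands. The module is installed in compiled form; this text tells all that it offers. Calls block until the motion is done:
- ctrl.goto(position, orientation): joint-space move of the TCP to a pose.
- ctrl.move_l(position, vel=0.15, ori=None, contact_N=None): straight line of the TCP; ori=None keeps the orientation; vel is the mean speed in m/s. With contact_N (N) it stops when the force on the tool has changed by that much, and returns True; else False.
- ctrl.movej(angles): joint-space move.
- ctrl.command_gripper(opening): opening from 0.0 (shut) to 1.0 (fully open); the grip force is fixed at half the most; returns when the fingers have stopped.
- ctrl.sleep(seconds).
- ctrl.ik(position, orientation): joint angles nearest the present ones, or None.
- ctrl.read_camera(name): name is "side" or "top"; returns the picture (384x512x3 uint8, blue, green, red); there is no depth.
- ctrl.camera_params(name): a dict with "fx", "fy", "cx", "cy" (pixels), "D" ([k1, k2, p1, p2, k3] as OpenCV has them; the pictures are not rectified), "pose" (4x4, takes a point from camera to world coordinates). Camera axes: x right, y up, looking along -z (the intrinsics and any distortion apply to the point x, -y, -z); pixel columns grow to the right and rows downward; lengths in m; the calibration is good to about 2 mm. A picture is of the moment at which its call begins. camera_params takes no time and is no camera call.
A pose or a line that the arm cannot do raises ctrl.MotionError and nothing moves.
- ctrl.sign_off(): hands the job in, once; it reports no verdict.
Readings, each from a call of its own:
- ctrl.current_t(): time.
- ctrl.current_q(): joint angles.
- ctrl.current_dq(): joint speeds.
- ctrl.current_effort(): joint torques, N m.
- ctrl.current_tool_pos(): TCP position.
- ctrl.current_eef_rot(): TCP orientation.
- ctrl.current_contact_force(): force on the tool from outside, world axes, zero at the start.
- ctrl.current_wrist_torque(): the same for the moment, N m.
- ctrl.current_grip_width(): opening from 0.0 (shut) to 1.0 (fully open).
Only numpy, scipy, OpenCV 4.12 (cv2) and the standard library are available. Lean on these libraries where they do the work, as an engineer would, in place of code of your own. Each camera call takes 0.05 s, during which the arm holds its last target.

### The job

Before the cleaner is opened, set the loose lid gently on the open sugar jar so that it sits seated and level, and let go of it. Then press the cleaner bottle's safety cap down, twist it counter-clockwise while it is down until it comes free, and lift it straight up; finish while still holding the cap, level and still in the gripper, about 8 cm above the mouth of the bottle. Leave the tumbler, the mug and the spoon where they are and do not shove the sugar jar about.

Things in the scene. Friction and masses are not known exactly. Their poses are not given: they have to be found in the camera images.
- bottle: White round cleaner bottle, 74 mm diameter, fixed in a round marble foot (104 mm diameter, 24 mm high) that cannot move. Origin at the centre of the foot's underside, on the work surface; z up along the axis. Shoulder slopes in from 90 to 106 mm height, then a 28 mm diameter neck; three small hooks on it (39 mm across, 118 to 138 mm height) hold the cap.
- mouth (a point): Centre of the bottle's mouth (top of the neck), 148 mm above the work surface, on the axis. Cap lock: pressed 5 mm or more, the cap turns counter-clockwise seen from above; past 45 degrees of turn its three lugs are clear of the hooks and it lifts straight off; a stop comes at about 80 degrees, so about 60 is right.
- cap_mid (a point): Grey round ribbed push-and-turn cap on the bottle: 52 mm diameter (53 over ribs), 32 mm high, 35 g, loose part. Point on its axis half-way up (16 mm below its top); z up. Closed, this point is 4 mm below the mouth (144 mm above the work surface) and the cap's lower edge 22 mm above the shoulder's top. Locked, it has about 6 degrees of turning play and 1.5 mm sideways play.
- press (a joint): How far the spring plug under the cap is pushed down, m: 0 with the cap closed at rest (spring 5 N, 1 N more per mm), 0.008 when the cap is pressed right down to its hard stop (13 N), -0.003 when the cap is off.
- jar_rim (a point): Centre of the open mouth of the sugar jar, level with its rim, 90 mm above the work surface. White ceramic jar, 90 mm outer and 80 mm inner diameter, 90 mm high, about 0.6 kg, standing loose, with sugar cubes low inside; z up.
- lid_knob (a point): Grip point on the lid's axis; z up. White ceramic disc, 98 mm diameter, 6 mm thick, upright wooden knob (24 mm diameter, 34 mm tall) on top, round plug (70 mm diameter, 6 mm deep) below; 0.2 kg. The point is 20 mm above the disc's top, 14 mm below the knob's top, 32 mm above the plug's underside. Starts lying on the work surface, knob up. Seated on the jar, this point is 26 mm above the rim.
- tumbler_mid (a point): Clear glass tumbler, 68 mm diameter, 100 mm high, bystander: point on its axis half-way up.
- mug_mid (a point): White ceramic mug, 72 mm diameter, 78 mm high, with a handle (the sugar jar has none), bystander: point on its axis half-way up.
- spoon_mid (a point): Long-handled kitchen spoon lying flat on the work surface near the robot, bystander: its origin point, at about its middle.
Things that resemble listed ones, but are neither listed nor needed, are in the scene too. Leave any blue or orange look-alike of the part that bears lid_knob alone.

How it is judged (in metres and radians):
On the way, in this order (a step that is already met when the one before it is completed fails the run):
1. the lid sits seated and level on the sugar jar and is let go (z of lid_knob in the frame of jar_rim between 0.022 and 0.03 m and horizontal distance between lid_knob and jar_rim below 0.008 m and angle between each of lid_knob, jar_rim's own z axis and vertical below 0.06 rad and contact force between lid and jar above 0.3 N and contact force between the fingers and lid below 0.05 N), for 0.2 s.
2. the cap is pressed down on the bottle (value of joint press above 0.004 m), for 0.05 s.
3. the cap is twisted out of its lock (angle between the x axis of cap_mid and the x axis of bottle, either way round above 0.6 rad and distance between cap_mid and mouth below 0.03 m), for 0.05 s.
At the end, for the whole second after the job is handed in: Lid released on the jar: within 8 mm of centre, grip point 22 to 30 mm above the rim, lid and jar level within 3.4 degrees. Cap held still by the fingers alone, its middle 50 to 140 mm above the mouth, within 30 mm of the bottle axis, tilted under 17 degrees, clear of the bottle (all of step 1 and z of cap_mid in the frame of mouth between 0.05 and 0.14 m and horizontal distance between cap_mid and mouth below 0.03 m and angle between cap_mid's own z axis and vertical below 0.3 rad and contact force between the fingers and cap above 1 N and contact force between cap and bottle below 0.05 N and linear speed of cap below 0.03 m/s); the arm keeps its last pose, push and grip.
It fails at once if the lid is dropped (contact force between the fingers and lid below 0.05 N and linear speed of lid above 0.45 m/s).
It fails at once if the sugar jar is shoved or tipped (distance of jar_rim from where it was at the start of the episode above 0.04 m or angle between jar_rim's own z axis and vertical above 0.35 rad).
It fails at once if the tumbler is moved or tipped (distance of tumbler_mid from where it was at the start of the episode above 0.03 m or angle between tumbler_mid's own z axis and vertical above 0.35 rad).
It fails at once if the mug is moved or tipped (distance of mug_mid from where it was at the start of the episode above 0.03 m or angle between mug_mid's own z axis and vertical above 0.35 rad).
It fails at once if the spoon is moved (distance of spoon_mid from where it was at the start of the episode above 0.03 m).
It also fails if it takes over 61 s, if anything falls off the work surface, if the arm or the gripper's body presses on something with over 40 N, if the wrist force passes 120 N, or if a joint passes its speed limit or range.

## Working session

There is one attempt and no reset: what is moved stays moved. The work goes in short steps, each a Python script; the robot and the scene stay as the last script left them, time stands still between calls to the robot, and variables do not carry over. Pictures are saved under pics/ and viewed, and the job is handed in when it is done.

```bash
mkdir -p pics
python3 - <<'E'
from bench import ctrl
import cv2
for n in("top","side"):
    cv2.imwrite(f"pics/{n}0.png",ctrl.read_camera(n)); p=ctrl.camera_params(n); print(n,{k:(v.tolist() if hasattr(v,'tolist') else v) for k,v in p.items()})
print(ctrl.current_t(),ctrl.current_eef_rot(),ctrl.current_grip_width())
E
```

```text
top {'fx': 385.957455521412, 'fy': 385.957455521412, 'cx': 261.26110339279313, 'cy': 192.58922982024438, 'D': [-0.08614774505302386, 0.0, 0.0, 0.0, 0.0], 'pose': [[-0.019581013316872568, 0.990554494549274, -0.13571432218346172, 0.35072684645424246], [-0.999424839971898, -0.015633368724654283, 0.030092973091150343, 0.1348256975883373], [0.02768705770987875, 0.13622551563694296, 0.9902908843995379, 1.2185348905200195], [0.0, 0.0, 0.0, 1.0]]}
side {'fx': 390.43229086202683, 'fy': 390.43229086202683, 'cx': 262.96656787895415, 'cy': 190.74376461895443, 'D': [-0.09091431706955282, 0.0, 0.0, 0.0, 0.0], 'pose': [[0.8025148907598105, 0.31316045441731094, -0.507838931057784, -0.1623590341097374], [-0.5965564189990629, 0.4076149038610105, -0.6913541271312361, -0.8045541759850674], [-0.009502055555704329, 0.8577765559512119, 0.5139349093033999, 0.7914895452891164], [0.0, 0.0, 0.0, 1.0]]}
0.1 [[ 3.24785187e-01 -4.62186762e-04 -9.45787697e-01]
 [ 9.45787199e-01 -9.78563871e-04  3.24785494e-01]
 [-1.07562523e-03 -9.99999414e-01  1.19307272e-04]] 1.00069446810492
```

```bash
ls -la .
```

```text
total 12
drwxr-xr-x  3 agent agent 4096 Dec  7 02:43 .
drwxr-xr-x 23 root  root  4096 Dec  7 02:43 ..
drwxr-xr-x  2 agent agent 4096 Dec  7 02:43 pics
```

View pics/top0.png

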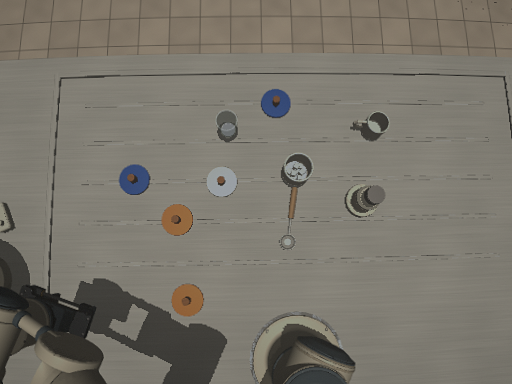

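View pics/side0.png

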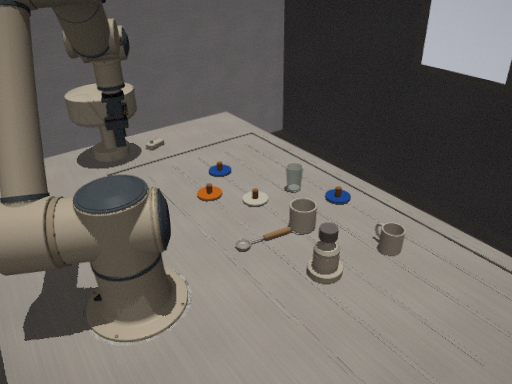

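Top view: white lid at about (222,181), jar (297,168), bottle with its grey cap (375,195), mug (377,122), tumbler (228,124), spoon (290,215); blue and orange look-alike lids lie around. The side view shows the same layout.

```bash
cat > h.py <<'E'
from bench import ctrl
import cv2, numpy as np
def K(n):
    p=ctrl.camera_params(n); return np.array([[p['fx'],0,p['cx']],[0,p['fy'],p['cy']],[0,0,1.]]),np.array(p['D'],float),np.array(p['pose'],float)
def ray(n,uv):
    k,D,T=K(n); a=cv2.undistortPoints(np.array(uv,float).reshape(-1,1,2),k,D).reshape(-1,2)
    d=np.c_[a[:,0],-a[:,1],-np.ones(len(a))]@T[:3,:3].T
    return T[:3,3],d
def plane(n,uv,z):
    o,d=ray(n,uv); return o+d*((z-o[2])/d[:,2])[:,None]
def tri(uvt,uvs):
    A=np.zeros((3,3));b=np.zeros(3);L=[]
    for n,uv in(("top",uvt),("side",uvs)):
        o,d=ray(n,uv); d=d[0]/np.linalg.norm(d[0]); P=np.eye(3)-np.outer(d,d); A+=P;b+=P@o;L.append((o,P))
    x=np.linalg.solve(A,b); return x,[np.linalg.norm(P@(x-o)) for o,P in L]
def proj(n,X):
    k,D,T=K(n); R=T[:3,:3]; c=(np.atleast_2d(X)-T[:3,3])@R; c=c*[1,-1,-1]
    return cv2.projectPoints(c,np.zeros(3),np.zeros(3),k,D)[0].reshape(-1,2)
def circ(P):  # algebraic circle fit
    A=np.c_[2*P[:,:2],np.ones(len(P))]; s=np.linalg.lstsq(A,(P[:,:2]**2).sum(1),rcond=None)[0]
    r=np.sqrt(s[2]+s[0]**2+s[1]**2); return s[:2],r,np.abs(np.hypot(*(P[:,:2]-s[:2]).T)-r).max()
E
python3 - <<'E'
import cv2,numpy as np
t=cv2.imread('pics/top0.png');s=cv2.imread('pics/side0.png')
a=cv2.resize(t[140:260,190:400],None,fx=3.8,fy=3.8,interpolation=cv2.INTER_CUBIC)
b=cv2.resize(s[150:290,230:410],None,fx=4.2,fy=4.2,interpolation=cv2.INTER_CUBIC)
cv2.imwrite('pics/tz.png',a);cv2.imwrite('pics/sz.png',b)
E
```

```text
(no output)
```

View pics/tz.png

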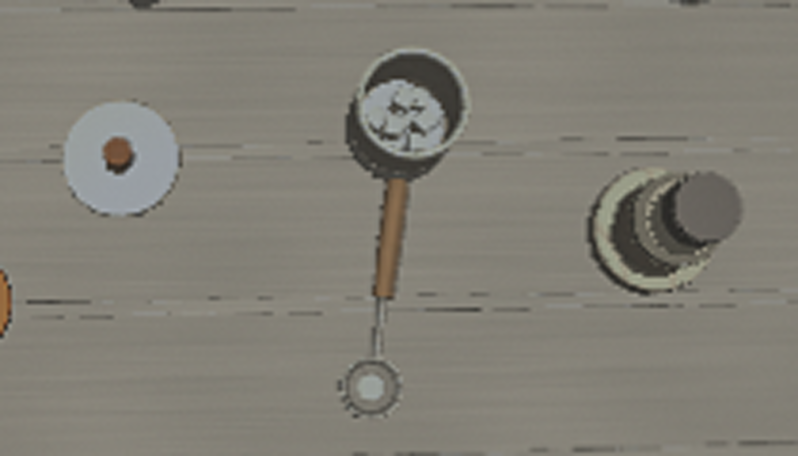

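View pics/sz.png

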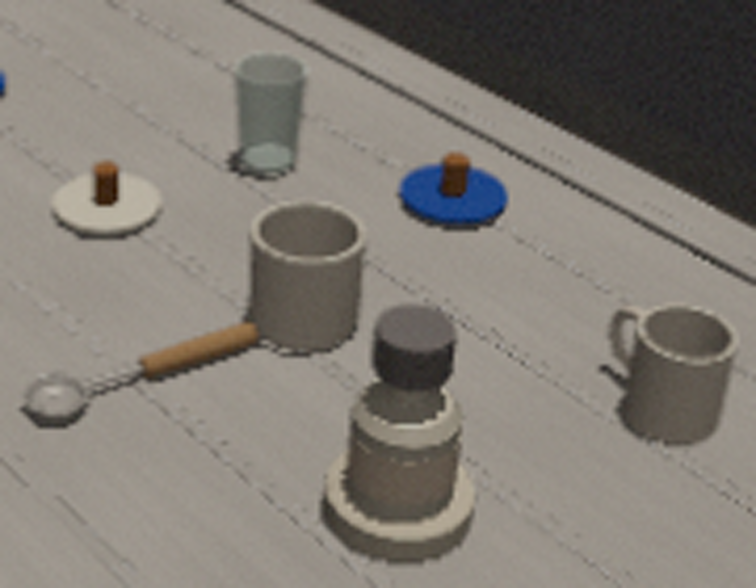

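```bash
cat > seg.py <<'E'
from h import *
def show(name,t,u0,u1,v0,v1): 
    c=t[v0:v1,u0:u1]; g=cv2.cvtColor(c,cv2.COLOR_BGR2GRAY)
    print(name); print('\n'.join(' '.join('%3d'%x for x in r) for r in g[::1]))
t=cv2.imread('pics/top0.png'); g=cv2.cvtColor(t,cv2.COLOR_BGR2GRAY); hsv=cv2.cvtColor(t,cv2.COLOR_BGR2HSV)
print(t[181,212],t[155,297],t[170,297],t[195,375],t[190,350],t[150,260],t[181,221])
E
python3 - <<'E'
from seg import *
show('jar',t,280,317,150,186)
show('cap',t,360,390,180,210)
E
```

```text
[160 159 153] [53 57 59] [157 160 154] [ 93  99 103] [130 148 148] [118 128 131] [ 59  82 114]
jar
129 130 130 129 130 129 129 129 129 129 129 129 128 128 128 127 128 127 128 126 128 128 127 128 127 127 128 127 129 129 129 128 129 128 129 129 130
130 129 129 129 128 128 127 128 128 127 129 128 129 128 128 126 126 127 127 126 128 127 126 127 128 128 129 130 129 129 130 129 130 131 131 130 131
129 128 128 128 127 128 129 127 128 128 128 128 128 127 129 135 139 141 143 139 137 134 133 129 129 129 130 130 130 131 131 131 131 131 130 131 132
129 128 128 130 130 129 129 129 130 129 127 123 118 145 159 162 161 153 152 155 158 162 155 143 133 131 127 128 129 130 129 129 129 130 129 128 130
126 126 126 126 125 126 126 125 125 118 116 150 159 152 105  79  81  79  78  79  81  86 112 146 160 152 134 126 128 129 129 129 130 129 130 130 131
129 130 129 129 130 130 129 128 131 145 158 152 104  76  62  55  56  57  57  58  57  58  64  78  98 139 157 143 133 130 130 131 131 131 131 130 130
130 131 131 131 131 130 130 132 148 150 101  73  61  56  59  60  60  60  59  59  60  60  58  57  60  78 118 156 1
[... 7230 characters left out ...]
  73  74  74  75  65  57  49  47  39  37  49  90  90 109 127 131 130 130 130 130 131 131 131 132 132
106 107 104 106 116  77  73  74  75  74  75  74  73  72  82 146 102 105 118 128 126 127 127 127 129 129 128 129 128 127
 51 110 108 105 105 103  67  70  72  71  70  71  76 152 110 104 105 122 128 129 128 129 129 127 128 128 128 128 128 129
 60  50  88 105 105 106 107 106 101 107 107 100  97 104 103 100  93 132 128 129 129 128 128 129 129 128 129 128 129 128
 57  78  61  65  89 105 106 105 105 103 103 103 103 103 127 118 141 126 127 127 127 127 127 127 127 127 128 128 127 130
 59  57  80  64  53  52  81  89  87 117 125  80 115 103 154 148 130 127 129 128 130 129 130 130 130 130 130 132 131 132
```

```bash
cat >> seg.py <<'E'
def comp(m,seed):
    n,l=cv2.connectedComponents(m.astype(np.uint8),connectivity=4); return (l==l[seed[1],seed[0]])
def outline(m):
    c=max(cv2.findContours(m.astype(np.uint8),cv2.RETR_EXTERNAL,cv2.CHAIN_APPROX_NONE)[0],key=cv2.contourArea); return cv2.convexHull(c).reshape(-1,2)
def polar(g,c,z,r0,r1,f,n=72,cam='top'):
    """sample along rays around world centre c at height z; f(profile,radii)->radius or None"""
    out=[];rr=np.arange(r0,r1,.0005)
    for a in np.arange(n)*2*np.pi/n:
        P=np.c_[c[0]+rr*np.cos(a),c[1]+rr*np.sin(a),np.full(len(rr),z)]
        uv=proj(cam,P).astype(np.float32); pr=cv2.remap(g,uv[:,:1],uv[:,1:],cv2.INTER_LINEAR).ravel().astype(float)
        r=f(pr,rr)
        if r is not None: out.append([c[0]+r*np.cos(a),c[1]+r*np.sin(a)])
    return np.array(out)
E
cat > meas.py <<'E'
from seg import *
m=comp(hsv[...,2]>145,(212,181)); o=outline(m); P=plane('top',o,.012); lid=circ(P); print('lid',lid)
m=comp((g>91)&(g<110),(375,195)); m=cv2.morphologyEx(m.astype(np.uint8),cv2.MORPH_OPEN,np.ones((5,5),np.uint8)); o=outline(m); cap=circ(plane('top',o,.160)); print('cap',cap,len(o))
c=plane('top',[[298.3,168]],.09)[0]
for k in range(3):
    P=polar(g,c[:2],.09,.036,.052,lambda p,r: r[p.argmax()] if p.max()>142 else None); 
    q=circ(P); d=np.abs(np.hypot(*(P-q[0]).T)-q[1]); q=circ(P[d<.002]); c=q[0]
print('jar mid-rim',q,(d<.002).sum())
# foot, bright ring z=.024
c=plane('top',[[362,200]],.024)[0]
E
python3 meas.py
python3 - <<'E'
from seg import *
show('foot',t,342,386,180,220)
s=cv2.imread('pics/side0.png');show('scap',s,316,342,220,246)
E
```

```text
[160 159 153] [53 57 59] [157 160 154] [ 93  99 103] [130 148 148] [118 128 131] [ 59  82 114]
lid (array([0.55486177, 0.22392948]), np.float64(0.0473820057263766), np.float64(0.000705011895408246))
cap (array([ 0.48652682, -0.22040657]), np.float64(0.025041519855295586), np.float64(0.0016446917717586051)) 12
jar mid-rim (array([ 0.58299123, -0.01296821]), np.float64(0.04205388547448144), np.float64(0.0015890279419546113)) 45
[160 159 153] [53 57 59] [157 160 154] [ 93  99 103] [130 148 148] [118 128 131] [ 59  82 114]
foot
122 120 120 119 113 108 108 105 124 133 133 120 113 113 113 112 114 113 111 112 105 104 104 103 130 132 131 130 133 131 131 130 131 130 130 130 131 129 131 130 130 126 125 125
131 130 128 128 129 128 127 127 129 130 129 126 126 127 125 126 126 125 125 125 125 124 123 123 128 127 126 127 127 127 127 125 126 127 127 127 126 126 126 127 128 128 128 126
129 128 127 129 129 129 129 128 129 129 128 130 130 130 129 129 129 130 129 129 130 130 129 130 129 130 128 129 128 129 129 129 128 130 129 128 129 129 129 128 128 129 129 129
130 130 130 130 131 130 130 130 129 130 12
[... 8478 characters left out ...]
  39  43  41  45  45  45  47  45  48  45  45  44  42  44 121 146 153 151 150
153 153 147 161 104  43  38  40  44  45  47  40  45  44  44  43  42  43  45  45  91 149 150 150 149 153
147 148 106  76  66  60  53  46  44  46  50  41  45  50  46  47  46  43  47  77 144 151 153 150 152 151
130  94  70  67  66  65  62  61  58  54  48  44  49  51  47  48  52  62  63 159 146 148 149 150 151 151
130  93  65  71  67  69  63  69  74  77  75  67  74  73  72  75  64  68  69 153 165 141 148 149 150 151
 88  73  69  68  70  71  71  68  77  78  83  83  85  82  81  75  71  73  72  71 155 148 147 147 150 147
 86  70  75  74  74  77  69  77  74  76  81  85  84  82  76  73  77  77  72  73 157 166 137 148 148 146
```

```bash
cat > meas2.py <<'E'
from meas import *
s=cv2.imread('pics/side0.png'); gs=cv2.cvtColor(s,cv2.COLOR_BGR2GRAY)
for nm,c,z in(('lid',lid[0],.012),('cap',cap[0],.16),('jar',q[0],.09)): print(nm,'proj side',proj('side',[[*c,z]]))
m=comp((gs>88)&(gs<112),(329,229)); m=cv2.morphologyEx(m.astype(np.uint8),cv2.MORPH_OPEN,np.ones((3,3),np.uint8)); o=outline(m); print('cap s',circ(plane('side',o,.16)),m.sum())
# jar rim: bright ring
c=q[0]
for k in range(3):
    P=polar(gs,c,.09,.036,.050,lambda p,r: r[p.argmax()] if p.max()>160 else None)
    Q=circ(P); d=np.abs(np.hypot(*(P-Q[0]).T)-Q[1]); Q=circ(P[d<.0025]); c=Q[0]
print('jar s',Q,len(P),(d<.0025).sum())
def edge(p,r):
    e=np.where(p>168)[0]; return r[e[-1]] if len(e) else None
def ledge(p,r):
    e=np.where(p>162)[0]; return r[e[-1]]+.00025 if len(e) and e[-1]<len(r)-1 else None
c=lid[0]
for k in range(2):
    P=polar(gs,c,.012,.035,.06,ledge); Q=circ(P); d=np.abs(np.hypot(*(P-Q[0]).T)-Q[1]); Q=circ(P[d<.002]); c=Q[0]
print('lid s',Q,len(P),(d<.002).sum(), gs[200,255],gs[195,245])
# foot outer from top: z .024 left/bottom edge
c=np.array([.478,-.205]); 
P=polar(g,c,.024,.035,.062,lambda p,r:(r[np.where(p>138)[0][-1]] if (p>138).any() else None)); F=circ(P)
for k in range(5): d=np.abs(np.hypot(*(P-F[0]).T)-F[1]); F=circ(P[d<max(.0015,np.median(d)*2)])
print('foot',F,(d<.0015).sum(),len(P))
E
python3 meas2.py
```

```text
[160 159 153] [53 57 59] [157 160 154] [ 93  99 103] [130 148 148] [118 128 131] [ 59  82 114]
lid (array([0.55486177, 0.22392948]), np.float64(0.0473820057263766), np.float64(0.000705011895408246))
cap (array([ 0.48652682, -0.22040657]), np.float64(0.025041519855295586), np.float64(0.0016446917717586051)) 12
jar mid-rim (array([ 0.58299123, -0.01296821]), np.float64(0.04205388547448144), np.float64(0.0015890279419546113)) 45
lid proj side [[254.88234801 197.30326794]]
cap proj side [[328.53197907 227.65769269]]
jar proj side [[303.16955747 204.58338173]]
cap s (array([ 0.48676645, -0.22032295]), np.float64(0.023633347845681354), np.float64(0.0007144792023765223)) 147Traceback (most recent call last):
  File "meas2.py", line 9, in <module>
    Q=circ(P); d=np.abs(np.hypot(*(P-Q[0]).T)-Q[1]); Q=circ(P[d<.0025]); c=Q[0]
  File "h.py", line 20, in circ
    A=np.c_[2*P[:,:2],np.ones(len(P))]; s=np.linalg.lstsq(A,(P[:,:2]**2).sum(1),rcond=None)[0]
              ~^^^^^^
IndexError: too many indices for array: array is 1-dimensional, but 2 were indexed
```

Run:
```python
from seg import *
s=cv2.imread('pics/side0.png')
show('sjar',s,285,320,196,222)
show('slid',s,240,272,184,210)
```

```text
[160 159 153] [53 57 59] [157 160 154] [ 93  99 103] [130 148 148] [118 128 131] [ 59  82 114]
sjar
148 148 147 148 149 148 148 130 139 154 151 151 147 148 147 147 145 148 148 148 148 146 148 146 148 148 151 150 150 151 149 150 152 149 146
151 146 145 147 147 147 148 143 135 139 144 149 145 142 146 152 152 152 149 152 151 148 148 147 147 146 147 149 149 150 150 151 149 151 149
150 149 148 146 146 146 145 147 143 145 144 156 163 163 150 150 138 132 133 135 148 162 166 162 154 148 148 149 150 149 152 151 150 149 149
149 148 150 145 149 145 147 145 152 168 162 133 120 118 113 109 107 100 101 104 109 115 122 124 152 165 159 150 148 149 148 150 152 149 151
147 147 146 147 146 149 150 165 160 135 117 101  89  92  88  93  90  93  88  94  96  92  89  94 109 116 136 158 157 149 150 149 152 152 150
148 146 146 146 145 150 165 156 119  98  86  88  89  89  88  90  95  91  92  90  91  89  90  88  86  83  95 116 153 160 153 149 146 150 149
148 148 147 146 147 163 160 121  88  87  91  89  88  90  92  91  93  95  93  91  90  89  87  88  85  81  81  84 104 152 161 154 149 148 150
147 148 149 148 148 
[... 5272 characters left out ...]
 146 137 125 119 105  86  67 113 136 144 151 151 149 150 148
148 151 149 149 150 142 137 105  66  72  70  81  92  99 102 103  95  93  84  70  69  69  66 116 145 152 151 152 151 151 147 148
151 152 151 149 149 151 150 141 107  64  64  67  66  67  67  68  70  66  62  64 111 135 135 133 149 155 150 144 141 148 150 149
149 149 152 148 149 150 149 147 141 136 135 136 137 139 138 136 135 138 137 139 144 150 152 146 136 140 147 147 148 147 149 151
147 149 151 147 147 148 147 150 148 148 147 148 152 149 150 151 150 150 150 151 148 151 150 150 147 143 143 148 152 150 137 141
147 150 147 147 148 148 149 149 149 150 149 147 148 147 150 150 149 151 151 151 147 148 149 149 149 149 147 142 150 157 149 139
```

Both cameras agree within about 1 mm: the top-view centres project into the side view at lid (254.9,197.3), jar (303.2,204.6) and cap (328.5,227.7), and these match the side-view outlines. The fitted radii also match the given sizes. Next I pick the lid.

```bash
cat >> h.py <<'E'
LID=np.array([.5549,.2239]);JAR=np.array([.5830,-.0130]);CAP=np.array([.4866,-.2204])
def R(a):
    c,s=np.cos(np.radians(a)),np.sin(np.radians(a)); return np.array([[c,0,-s],[s,0,c],[0,-1,0]],float)
def st(tag=''):
    print(tag,'t',round(ctrl.current_t(),2),'p',np.round(ctrl.current_tool_pos(),4),'F',np.round(ctrl.current_contact_force(),2),'M',np.round(ctrl.current_wrist_torque(),2),'w',round(ctrl.current_grip_width(),3))
E
python3 - <<'E'
from h import *
for a in range(-180,180,30):
    out=[a]
    for c,z in((LID,.018),(JAR,.105),(CAP,.127)):
        q=ctrl.ik([*c,z],R(a)); out.append(None if q is None else round(float(q[5])))
    print(out)
E
```

```text
[-180, -164, 173, 149]
[-150, 166, 143, 119]
[-120, 136, 113, 89]
[-90, 106, 83, 59]
[-60, 76, 53, 29]
[-30, 46, 23, -1]
[0, 16, -7, -31]
[30, -14, -37, -61]
[60, -44, -67, -91]
[90, -74, -97, -121]
[120, -104, -127, -151]
[150, -134, -157, None]
```

Run:
```python
from h import *
ctrl.goto([*LID,.12],R(60)); st('above')
cv2.imwrite('pics/t1.png',ctrl.read_camera('top')); cv2.imwrite('pics/s1.png',ctrl.read_camera('side'))
hit=ctrl.move_l([*LID,.018],vel=.08,contact_N=4); st(f'down {hit}')
ctrl.command_gripper(0.0); st('grip')
ctrl.move_l([*LID,.06],vel=.08); st('lift')
cv2.imwrite('pics/t2.png',ctrl.read_camera('top')); cv2.imwrite('pics/s2.png',cv2.resize(ctrl.read_camera('side')[130:270,190:350],None,fx=4,fy=4))
```

```text
above t 1.98 p [0.5546 0.2248 0.1202] F [-0.19  0.98 -0.3 ] M [-0.01 -0.    0.  ] w 1.002
down False t 3.5 p [0.5552 0.224  0.0185] F [0.32 0.11 0.2 ] M [-0.    0.07 -0.01] w 0.997
grip t 4.54 p [0.555  0.2239 0.018 ] F [ 0.09  0.35 -0.4 ] M [ 0.07 -0.04  0.03] w 0.257
lift t 5.22 p [0.5548 0.2238 0.06  ] F [-0.39 -0.34 -2.86] M [-0.06 -0.01  0.03] w 0.257
```

View pics/s2.png

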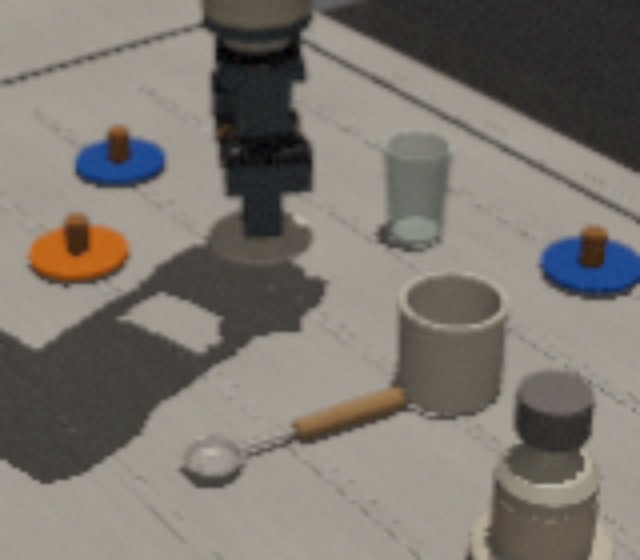

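The side picture shows the lid lifted level under the fingers, at about (260,235) in the crop. The wrist reads 2.5 N of extra weight, which fits 0.2 kg.

Run:
```python
from h import *
ctrl.move_l([*LID,.15],vel=.12)
ctrl.move_l([*JAR,.15],vel=.12); ctrl.sleep(.2); st('over')
cv2.imwrite('pics/t3.png',cv2.resize(ctrl.read_camera('top')[110:230,210:350],None,fx=4,fy=4)); cv2.imwrite('pics/s3.png',cv2.resize(ctrl.read_camera('side')[130:270,190:350],None,fx=4,fy=4))
```

```text
over t 8.56 p [ 0.583  -0.0127  0.15  ] F [-0.59  0.73 -1.96] M [-0.03 -0.02 -0.01] w 0.256
```

View pics/s3.png

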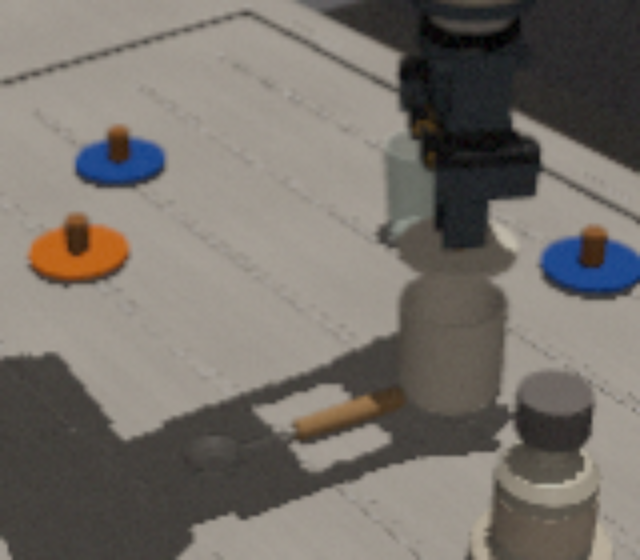

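View pics/t3.png

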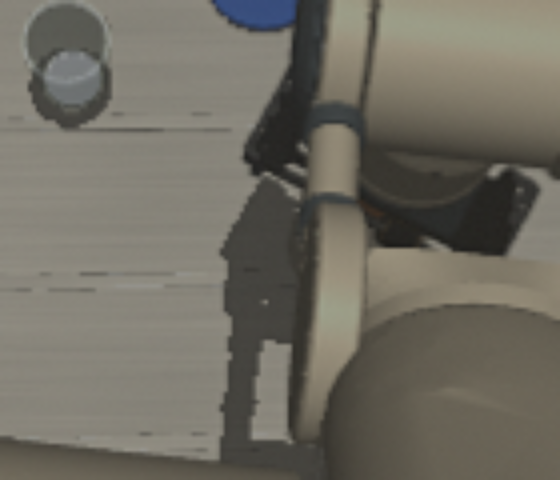

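The side view shows the lid hovering level above the jar, at about (458,247) in the crop with the jar rim near (453,300). The arm hides the jar from the top camera. I lower the lid now.

Run:
```python
from h import *
ctrl.move_l([*JAR,.110],vel=.06); ctrl.sleep(.2); st('low')
hit=ctrl.move_l([*JAR,.098],vel=.012,contact_N=2.5); st(f'contact {hit}')
cv2.imwrite('pics/s4.png',cv2.resize(ctrl.read_camera('side')[130:270,230:390],None,fx=4,fy=4))
```

```text
low t 9.68 p [ 0.5833 -0.013   0.1104] F [-0.37 -0.97 -2.17] M [0.03 0.03 0.01] w 0.258
contact True t 10.36 p [ 0.583 -0.013  0.102] F [-0.21 -0.48  7.46] M [ 0.    0.11 -0.06] w 0.255
```

View pics/s4.png

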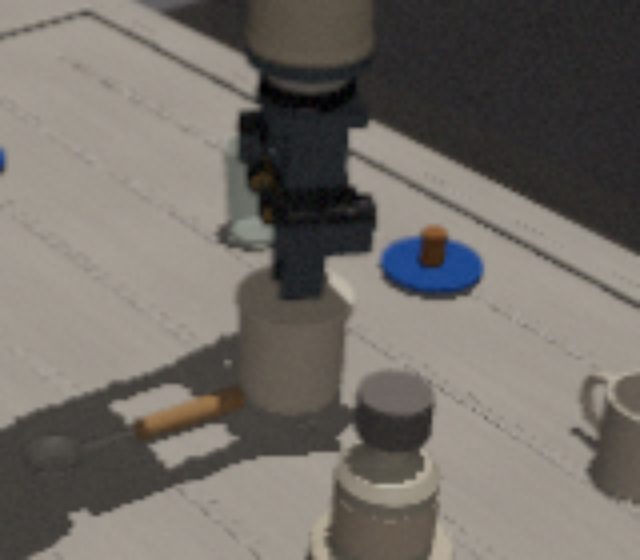

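Contact came at TCP z = 0.102, exactly the seated height, and the picture shows the lid flush on the jar at about (295,290) in the crop. I release it.

Run:
```python
from h import *
ctrl.command_gripper(1.0); st('open')
ctrl.move_l([*JAR,.20],vel=.1); st('up')
ctrl.goto([*CAP,.24],R(30)); st('above cap')
cv2.imwrite('pics/t5.png',ctrl.read_camera('top'))
cv2.imwrite('pics/s5.png',cv2.resize(ctrl.read_camera('side')[130:290,210:390],None,fx=3.7,fy=3.7))
```

```text
open t 11.52 p [ 0.5824 -0.0129  0.1015] F [ 0.79 -0.59 -0.68] M [0.03 0.03 0.02] w 1.0
up t 12.65 p [ 0.5826 -0.013   0.1994] F [-0.32  0.57 -0.57] M [0.03 0.   0.03] w 1.001
above cap t 13.57 p [ 0.487  -0.2196  0.2397] F [ 0.22  0.4  -0.42] M [-0.05 -0.01  0.03] w 0.998
```

View pics/s5.png

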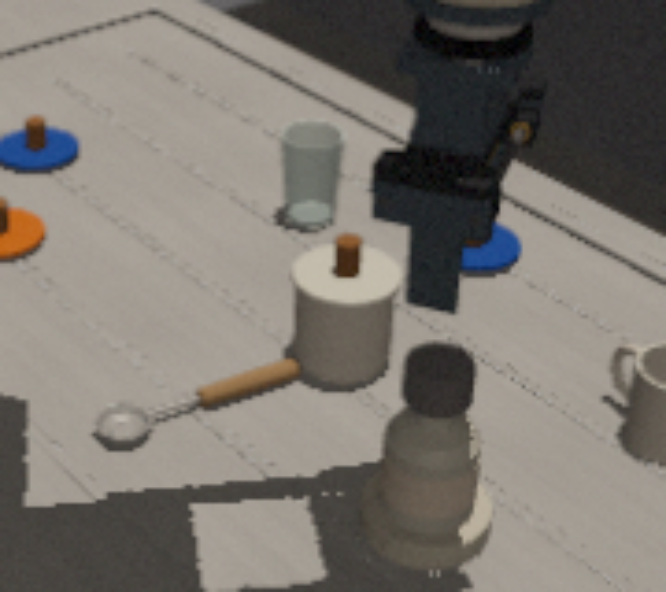

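View pics/t5.png

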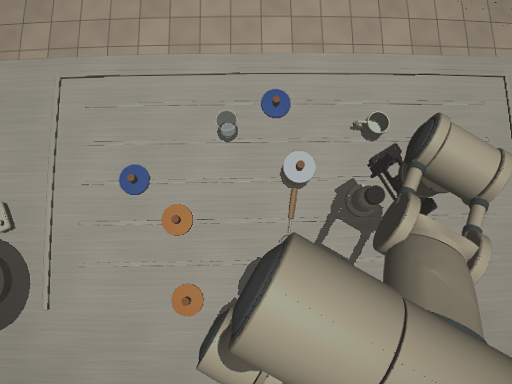

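The lid sits level and centred on the jar, at (347,270) in the side crop and (300,166) in the top view. Tumbler, mug and spoon have not moved. I check the lid numerically, then go for the cap.

Run:
```python
from h import *
t=cv2.imread('pics/t5.png');v=t.max(2)
n,l=cv2.connectedComponents((v>145).astype(np.uint8),connectivity=4);m=(l==l[172,292]).astype(np.uint8)
c=max(cv2.findContours(m,cv2.RETR_EXTERNAL,cv2.CHAIN_APPROX_NONE)[0],key=cv2.contourArea)
print('lid on jar',circ(plane('top',cv2.convexHull(c).reshape(-1,2),.096)),'jar',JAR)
hit=ctrl.move_l([*CAP,.127],vel=.08,contact_N=5); st(f'down {hit}')
if not hit:
    ctrl.command_gripper(0.0); ctrl.sleep(.2); st('grip')
    cv2.imwrite('pics/s6.png',cv2.resize(ctrl.read_camera('side')[170:290,250:410],None,fx=4,fy=4))
```

```text
lid on jar (array([ 0.57045781, -0.0892634 ]), np.float64(0.11148645723503695), np.float64(0.05829486930473765)) jar [ 0.583 -0.013]
down False t 15.24 p [ 0.4868 -0.2206  0.1274] F [ 0.54 -0.42  0.05] M [-0.09  0.03 -0.01] w 0.999
grip t 16.12 p [ 0.4867 -0.2204  0.127 ] F [0.76 0.28 0.86] M [ 0.02 -0.15 -0.02] w 0.568
```

View pics/s6.png

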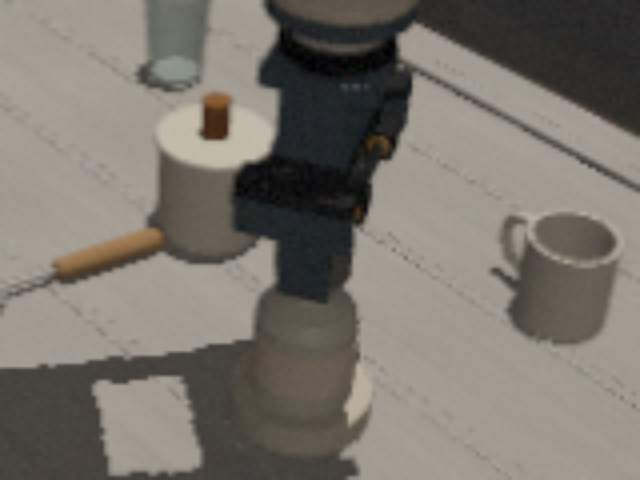

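Grip width is 51.7 mm, which fits the 52 mm cap. The numeric lid check was spoilt: the mask leaked, and r = 0.111 m is impossible. I redo it with a stricter mask, then press.

Run:
```python
from h import *
t=cv2.imread('pics/t5.png')[140:190,280:320];v=t.max(2).copy()
for th in(148,152):
    m=cv2.morphologyEx((v>th).astype(np.uint8),cv2.MORPH_OPEN,np.ones((5,5),np.uint8))
    c=max(cv2.findContours(m,cv2.RETR_EXTERNAL,cv2.CHAIN_APPROX_NONE)[0],key=cv2.contourArea)
    print('lid on jar',circ(plane('top',cv2.convexHull(c).reshape(-1,2)+[280,140],.096)),'jar',JAR)
for z in(.123,.1195):
    ctrl.move_l([*CAP,z],vel=.02); ctrl.sleep(.15); st('press')
```

```text
lid on jar (array([ 0.58299784, -0.01416945]), np.float64(0.04847623992904054), np.float64(0.0020752361720867696)) jar [ 0.583 -0.013]
lid on jar (array([ 0.5828176 , -0.01404284]), np.float64(0.04795190390849251), np.float64(0.0008964831931775746)) jar [ 0.583 -0.013]
press t 16.68 p [ 0.4867 -0.2204  0.1233] F [-0.59  1.79  8.22] M [ 0.32  0.18 -0.01] w 0.571
press t 17.15 p [ 0.4867 -0.2204  0.1199] F [-0.36  1.47 11.78] M [ 0.34  0.24 -0.  ] w 0.563
```

The lid measures within 1.2 mm of the jar centre with r = 48 mm. The press force is about 11.8 N, so roughly 7 mm down with no slip. Twist next.

Run:
```python
from h import *
import math
for a in(45,60,75,92):
    # joint-space move: only wrist turns about vertical
    ctrl.goto([*CAP,.1195],R(a)); st(f'twist {a}')
ctrl.sleep(.2); st('end')
```

```text
twist 45 t 17.52 p [ 0.4871 -0.2208  0.1201] F [-0.97  0.15 11.67] M [0.09 0.04 0.08] w 0.569
twist 60 t 17.88 p [ 0.4873 -0.2208  0.1201] F [-0.45  0.8  11.19] M [ 0.08 -0.13  0.11] w 0.569
twist 75 t 18.25 p [ 0.4877 -0.2208  0.1203] F [ 2.64  2.07 11.68] M [ 0.46 -0.52  0.08] w 0.566
twist 92 t 18.65 p [ 0.4881 -0.2204  0.1204] F [ 5.54  6.67 12.5 ] M [ 1.25 -0.95  0.04] w 0.569
end t 18.85 p [ 0.4881 -0.2204  0.1203] F [ 6.38  6.19 11.98] M [ 1.22 -0.98 -0.  ] w 0.57
```

Run:
```python
from h import *
p=ctrl.current_tool_pos(); o=R(92)
for z in(.127,.1305,.135):
    ctrl.move_l([*CAP,z],vel=.03,ori=o); ctrl.sleep(.1); st(z)
    if ctrl.current_contact_force()[2]<-6: print('stuck');break
else:
    hit=ctrl.move_l([*CAP,.160],vel=.04,contact_N=8); st(hit)
    cv2.imwrite('pics/s7.png',cv2.resize(ctrl.read_camera('side')[150:290,230:400],None,fx=4,fy=4))
```

```text
0.127 t 19.35 p [ 0.4875 -0.2203  0.1275] F [4.05 4.08 7.34] M [ 0.95 -0.7   0.01] w 0.569
0.1305 t 19.72 p [ 0.4866 -0.2202  0.1304] F [2.36 4.77 2.04] M [ 0.85 -0.38 -0.01] w 0.567
0.135 t 20.12 p [ 0.4864 -0.2203  0.135 ] F [-0.34  4.6   1.81] M [ 0.89  0.04 -0.02] w 0.567
False t 20.89 p [ 0.4865 -0.2204  0.1599] F [ 0.17 -0.48 -0.38] M [0.05 0.02 0.07] w 0.567
```

View pics/s7.png

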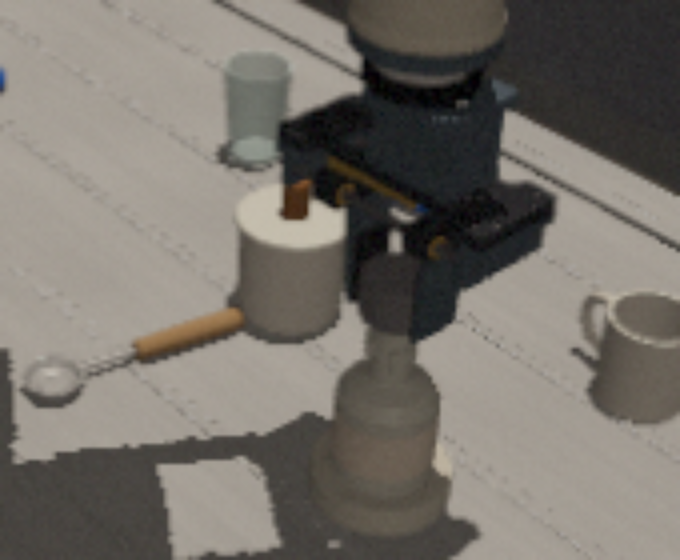

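The cap has come off and is held at about (388,285) in the crop, with the bare neck visible below it. Side forces have dropped to near zero. I lift to the final height.

Run:
```python
from h import *
ctrl.move_l([*CAP,.211],vel=.05); ctrl.sleep(.5); st('final')
s=ctrl.read_camera('side')
cv2.imwrite('pics/s8.png',cv2.resize(s[130:290,230:400],None,fx=3.7,fy=3.7)); cv2.imwrite('pics/t8.png',ctrl.read_camera('top'))
print('expected cap_mid px side',proj('side',[[*CAP,.228]]),'top',proj('top',[[*CAP,.228]]))
```

```text
final t 22.61 p [ 0.4866 -0.2204  0.211 ] F [-1.12 -0.56 -1.12] M [ 0.01  0.06 -0.01] w 0.567
expected cap_mid px side [[330.57836382 206.73025541]] top [[384.31770178 190.61728042]]
```

View pics/s8.png

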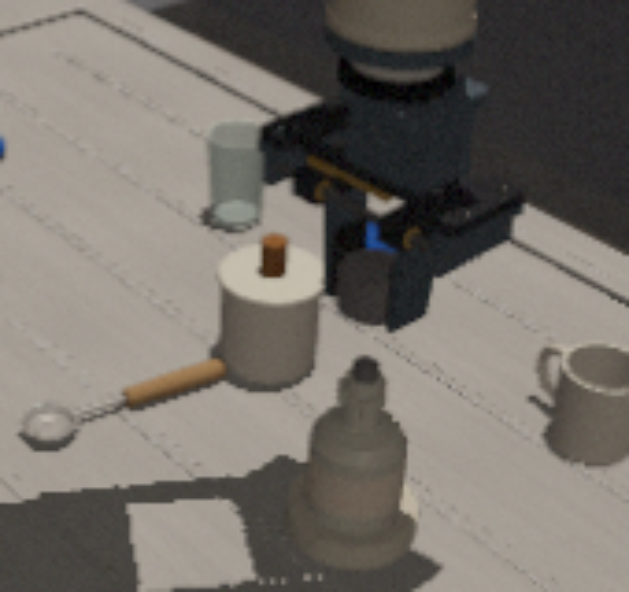

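View pics/t8.png

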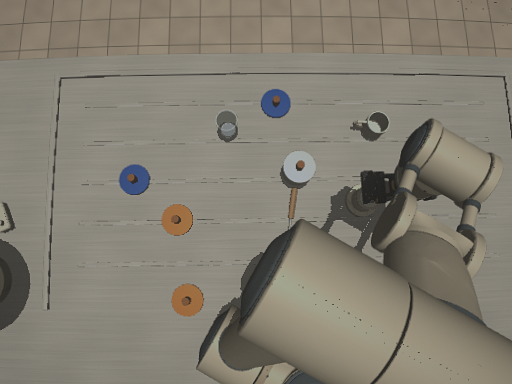

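The cap is held level at crop (372,285), which is pixel (330.5,207) against the expected (330.6,206.7). The bottle mouth is open below it, and the lid and bystanders are where they were.

```bash
python3 -c "
from bench import ctrl
ctrl.sign_off()"
```

```text
the job is handed in; nothing more can be done
```

The lid is on the sugar jar and released. The cleaner cap is off and held level about 8 cm above the bottle mouth. I handed the job in just after 22.6 s of the 61 s; no verdict was reported.

- **Lid:** I gripped it by the knob and lowered it until contact, which came at the expected seated height (TCP z = 0.102 m). After release it measured about 1.2 mm from the jar centre and looked level. My first numeric check of this failed because the colour mask leaked (radius 0.111 m). A stricter mask gave 48 mm against the true 49 mm.
- **Cap:** I pressed it about 7 mm (11.8 N), turned the gripper 62° counter-clockwise while it was down, and lifted it straight up. Side force rose to about 9 N during the twist, and the TCP shifted up to 1.5 mm sideways. Both cleared as the cap came off.
- **Final checks:** The grip width was steady at 51.6 mm. The cap's middle appeared at pixel (330.5, 207) in the side view, against (330.6, 206.7) expected for 80 mm above the mouth. Only the side camera showed the held cap, because the arm hid it from the top camera.
- **Other objects:** The tumbler, mug, spoon and jar looked unmoved in the final pictures; I checked this by eye only.

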